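# Dry-fit the parts of a wiring panel

## Task

Dry-fit the rest of the wiring panel on the plywood board, whose cable duct marks its back edge. Stand the relay straight in front of the controller and the finned heat sink straight in front of the circuit breaker, each midway between that unit and the board's front edge; centre the black adapter brick on top of the heat sink, and lay the terminal strip midway between controller and breaker, level with their middles. All four parts lie right way up, square to the board with their long sides running front to back, and are let go of.

Things in the scene. Friction and masses are not known exactly. Their poses are not given: they have to be found in the camera images.
- board: Fixed plywood board, 260 mm deep (x) by 300 mm wide (y), 9 mm thick, on the table. Origin: centre of its underside; x points to its back, y to its left, z up. A grey slotted duct 30 mm high runs along the back edge (x = 95 to 125 mm). Controller and breaker are screwed on it, centred at y = +105 and -105 mm, either way round. Left, front and back are the board's own; it is turned up to 0.25 rad.
- controller: Controller: green circuit between two clear plates on legs, fixed on the board; plates 68 mm wide (its x) by 92 mm (its y), 52 mm high. Origin at its feet on the board's top, at board x = +30 mm. Its y axis points to the FRONT of the board, its x to the board's left. The plates' front edge is 52 mm ahead of the origin (board x = -22 mm), their back edge 40 mm behind it, wires beyond.
- breaker: Four-pole circuit breaker, white stepped housing with four black toggles, 85 mm deep (x) by 70 mm wide (y), 54 mm high with the toggles, fixed on the board. Origin on the board's top face, at x = +30 mm in the board's frame; axes parallel to the board's. Its front face is 52 mm in front of its origin (board x = -22 mm), its back 33 mm behind it.
- adapter: Loose black adapter brick, 38 mm wide (x) by 58 mm long (y) by 30 mm high, about 0.12 kg. Origin at the centre of its underside. Starts on the bare table beside the board.
- terminal_strip: Loose white screw terminal strip, 17 mm wide (x) by 75 mm long (y) by 17 mm high with its screw turrets (solid grip body 12 mm high). Origin at the centre of its underside. Starts on the bare table beside the board.
- heat_sink: Loose aluminium heat sink, 42 mm wide (x) by 62 mm long (y) by 14 mm high, fins upward running along y; the fin tops form a level seat. Its long sides are flat. Origin at the centre of its underside. Starts on the bare table beside the board.
- relay: Loose relay in its socket: black socket 30 mm wide (x) by 60 mm long (y) by 16 mm high, and on its middle a grey relay case 26 mm wide by 34 mm long whose top is 46 mm above the underside. Origin at the centre of its underside. Starts on the bare table beside the board.

How it is judged:
At the end, for the whole second after the job is handed in: Within 12 mm: relay 106 mm ahead of the controller origin, heat sink 106 mm ahead of the breaker origin, strip on the board midline (15 mm front to back, at board x 22 mm); adapter on the heat sink, centres within 10 mm. Upright to 0.12, square to 0.2 rad, released, at rest (x of relay in the frame of controller between -0.012 and 0.012 m and y of relay in the frame of controller between 0.094 and 0.118 m and z of relay in the frame of board between 0.005 and 0.013 m and y of heat_sink in the frame of breaker between -0.012 and 0.012 m and x of heat_sink in the frame of breaker between -0.118 and -0.094 m and z of heat_sink in the frame of board between 0.005 and 0.013 m and horizontal distance between adapter and heat_sink below 0.01 m and z of adapter in the frame of heat_sink between 0.01 and 0.018 m and y of terminal_strip in the frame of board between -0.012 and 0.012 m and x of terminal_strip in the frame of board between 0.007 and 0.037 m and z of terminal_strip in the frame of board between 0.005 and 0.013 m and angle between each of adapter, terminal_strip, heat_sink, relay's own z axis and vertical below 0.12 rad and angle between the y axis of each of adapter, terminal_strip, heat_sink, relay and the x axis of board, either way round below 0.2 rad and linear speed of each of adapter, terminal_strip, heat_sink, relay below 0.02 m/s); the robot touches nothing.
It also fails if it takes over 106 s, if anything falls off the work surface, if the arm or the gripper's body presses on something with over 40 N, if the wrist force passes 120 N, or if a joint passes its speed limit or range.

## Robot

A 6-joint arm with a two-finger parallel gripper is mounted at the origin on a cart in front of the work surface, level with it; the furniture and walls round the work are solid. World frame = base frame: x ahead of the robot, y to its left, z up, the work surface at z = 0. Lengths are in m, angles in rad, forces in N, time in s.
With the tool pointing down it reaches from about 0.35 to 0.975 m from the base axis. Payload 17.4 kg.
Tool frame: the origin (TCP) lies midway between the tips of the shut fingers; the grasp point (between the pads) lies 19 mm behind it (r.hold_point_z is the distance from the TCP to the grasp point, in m); z points along the fingers, y is the line along which they close (so a half turn about z gives the same grasp; the last joint's range is limited). The gripper opens to 85 mm and grips with 20 to 120 N. Pads are 22 mm wide; open, the fingers measure 114 mm over their backs; the gripper's body (76 mm by 85 mm) begins 54 mm behind the grasp point. The pads swing forward as they close: fully open they stand 13 mm farther back than shut.
Start: joints at [-1.352, 0.116, 1.442, -0, 1.584, -0.038], TCP at [0.171, -0.653, 0.231] pointing down, gripper open.
Joint ranges: [-2.83, 2.83], [-0.83, 2.19], [0.07, 2.5], [-1.14, 4.28], [0.01, 3], [-2.97, 2.97]. Speed limits (rad/s): [1.89, 1.89, 2.22, 3.14, 3.14, 3.14].

## Interface

Orientations are given as [roll, pitch, yaw] about the fixed x, y, z axes, in that order (R = Rz(yaw) Ry(pitch) Rx(roll)).
In Python, from cell import r, cams gives the robot as it stands.
- The arm moves only by the tool play_rows, never from a script. Its argument "targets" is a list that holds one entry, the list of rows, each a list of 6 numbers: the shift along the world's x, y, z in mm, then the turn, a rotation vector about the world's x, y, z in degrees. In form: [[[dx, dy, dz, rx, ry, rz], ...]]. A call has 1 to 8 rows; each row is the pose to reach, as a shift and turn from the pose commanded when the call began; what a row does not reach only later rows make up. A row lasts 1/10 s, in which the tool goes at most 50 mm and 8.59 degrees, less where a joint would pass 70% of its speed; a pose out of reach is approached as far as the arm can. A call with a gripper value outside its range is refused whole. "fingers" is the opening, from 0 (shut) to 1 (fully open), set as the call begins (left out, the last holds). The fingers move at their own pace and stop on an object; the grip force is fixed at half the most. Time passes only in rows, so rows that repeat a pose let the fingers close. It gives the time, the measured TCP pose, the force, the opening and the grip force at its end, in the units of the state.
- r.get_obs(): the state, without advancing time (a new reading comes with each control period).
- cams.camera(name): name is "scene" or "top" or "wrist"; returns the picture (420x560x3 uint8, red, green, blue); there is no depth.
- cams.get_calibration(name): a dict with "fov_y" (degrees; the focal length in pixels is half the picture's height over the tangent of half this angle, whatever the lens; pixels are square), "cx", "cy" (the principal point, pixels), "pose" (4x4, takes a point from camera to world coordinates). Camera axes: x right, y up, looking along -z (the intrinsics and any distortion apply to the point x, -y, -z); pixel columns grow to the right and rows downward; lengths in m; the calibration is good to about 2 mm. A picture is of the moment at which its call begins: read the wrist's pose just before it. get_calibration takes no time and is no camera call; for the wrist camera it gives the pose at the moment of the call.
- r.job_done(): hands the job in; it is judged then, once.
Trained networks look in the newest picture that a camera, given by its name, has taken for a name from the list of things; names that differ only in an ending like _2 or _b are one class to them, and where a whole thing is asked for, a point or a joint stands for the part that bears it (a point fixed in the world has none). Each returns a list of dicts, best first, with "score" (0 to 1); they miss things now and then, are a little off and sometimes report something else, mostly with a low value. They report only what shows in the picture. A call takes as long as a camera call.
- cams.find_in(camera, target): "uv" ([column, row] in pixels, amid what is visible of it).
- cams.mark_of(camera, target): "uv" ([column, row] in pixels: a listed point, or the origin of a listed thing).
The state is a dict: "clock": time; "joints": joint angles; "dq": joint speeds; "joint_efforts": joint torques, N m; "eef_pos": TCP position; "ee_rot": TCP orientation; "contact_force": force on the tool from outside, world axes, zero at the start; "moment": the same for the moment, N m; "finger_gap": opening from 0.0 (shut) to 1.0 (fully open); "grip_force": force on a finger pad.
Only numpy, scipy, OpenCV 4.12 (cv2) and the standard library are available. Lean on these libraries where they do the work, as an engineer would, in place of code of your own. Each camera call takes 0.05 s, during which the arm holds its last target. There are 200 camera calls.

## Working session

There is one attempt and no reset: what is moved stays moved. The work goes in short steps, Python scripts to look and compute and a tool call to move; the robot and the scene stay as the last step left them, time stands still between calls to the robot, and variables do not carry over. Pictures are saved under pics/ and viewed, at most 14 in all, crops included, and the job is handed in when it is done.

Besides the shell and the picture viewer there is one more tool, called after ">>>" in YAML: its name, and indented under it one key for each argument. play_rows: Moves the arm, as the interface text tells. Its arguments: {"type":"object","properties":{"targets":{"type":"array","items":{"type":"array","items":{"type":"array","items":{"type":"number"}}}},"fingers":{"type":"number"}},"required":["targets"]}

```bash
mkdir -p pics; ls
cat > h.py <<'E'
import numpy as np, cv2
from cell import r, cams
def ray(cal,uv,h=420):
    f=h/2/np.tan(np.radians(cal["fov_y"])/2)
    p=np.array([(uv[0]-cal["cx"])/f,(uv[1]-cal["cy"])/f])
    T=np.array(cal["pose"]); d=T[:3,:3]@np.array([p[0],-p[1],-1]); return T[:3,3],d
def at(cal,uv,z):
    o,d=ray(cal,uv); return o+d*(z-o[2])/d[2]
def save(n,img): cv2.imwrite(n,cv2.cvtColor(img,cv2.COLOR_RGB2BGR))
E
python3 - <<'E'
from h import *
for c in("scene","top"):
    im=cams.camera(c); save(f"pics/{c}0.png",im); cal=cams.get_calibration(c); print(c,{k:(np.round(v,3).tolist()) if not isinstance(v,(str,type(None))) else v for k,v in cal.items()})
    for t in "board controller breaker adapter terminal_strip heat_sink relay".split():
        for fn in("find_in","mark_of"):
            L=getattr(cams,fn)(c,t)[:2]
            print(t,fn,[(np.round(x["uv"],1).tolist(),round(x["score"],2),np.round(at(cal,x["uv"],.009 if t in("controller","breaker") else 0)[:2],3).tolist()) for x in L])
print(r.get_obs()["clock"], r.hold_point_z)
E
```

```text
pics
scene {'fov_y': 52.42, 'cx': 285.071, 'cy': 210.061, 'pose': [[-0.792, 0.309, -0.526, 0.049], [-0.61, -0.414, 0.676, 0.613], [-0.009, 0.856, 0.517, 0.505], [0.0, 0.0, 0.0, 1.0]]}
board find_in [([264.0, 208.0], 0.95, [0.608, -0.026])]
board mark_of [([265.9, 205.2], 0.58, [0.613, -0.038])]
controller find_in [([227.1, 207.3], 0.82, [0.667, 0.033])]
controller mark_of [([224.6, 222.0], 0.56, [0.628, 0.081])]
breaker find_in [([285.1, 175.7], 0.9, [0.659, -0.173])]
breaker mark_of [([280.3, 181.4], 0.62, [0.65, -0.14])]
adapter find_in [([141.5, 269.6], 0.66, [0.647, 0.284])]
adapter mark_of [([142.6, 275.9], 0.64, [0.63, 0.294]), ([224.2, 218.1], 0.64, [0.651, 0.061])]
terminal_strip find_in [([406.1, 169.0], 0.49, [0.432, -0.415])]
terminal_strip mark_of [([403.2, 172.2], 0.46, [0.43, -0.392])]
heat_sink find_in [([185.1, 307.5], 0.82, [0.505, 0.301])]
heat_sink mark_of [([186.6, 312.5], 0.67, [0.494, 0.307])]
relay find_in [([347.8, 159.1], 0.53, [0.592, -0.378])]
relay mark_of [([346.6, 165.7], 0.51, [0.572, -0.337])]
top {'fov_y': 54.47, 'cx': 275.013, 'cy': 207.384, 'pose': 
[... 408 characters left out ...]
3.7, 172.1], 0.94, [0.642, -0.138])]
breaker mark_of [([322.1, 169.4], 0.65, [0.649, -0.134])]
adapter find_in [([155.9, 161.5], 0.71, [0.638, 0.295])]
adapter mark_of [([156.5, 160.7], 0.94, [0.64, 0.294]), ([417.7, 265.3], 0.62, [0.426, -0.382])]
terminal_strip find_in [([420.1, 265.8], 0.55, [0.425, -0.388])]
terminal_strip mark_of [([415.9, 265.5], 0.52, [0.425, -0.377])]
heat_sink find_in [([141.1, 215.2], 0.79, [0.494, 0.312]), ([280.6, 191.5], 0.29, [0.584, -0.033])]
heat_sink mark_of [([144.9, 218.1], 0.88, [0.488, 0.301])]
relay find_in [([406.0, 202.0], 0.66, [0.583, -0.352])]
relay mark_of [([403.5, 204.7], 0.86, [0.576, -0.345]), ([239.6, 168.0], 0.55, [0.638, 0.078])]
1.5 0.0187
```

Run:
```python
import cv2
a=cv2.imread("pics/top0.png"); a=a[90:330,80:480]; cv2.imwrite("pics/top0c.png",cv2.resize(a,(800,480),interpolation=cv2.INTER_CUBIC))
```

```text
(no output)
```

View pics/top0c.png

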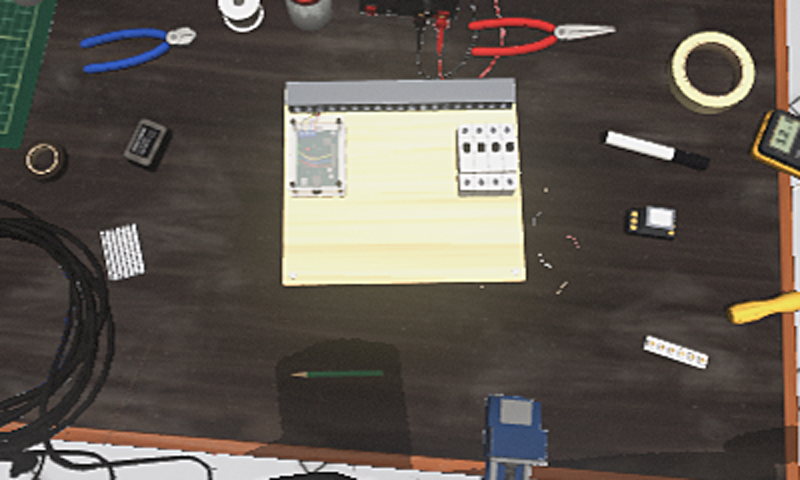

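View pics/scene0.png

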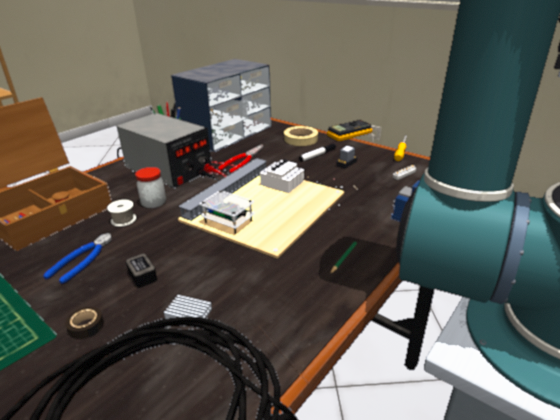

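```bash
cat > m.py <<'E'
from h import *
im=cv2.imread("pics/top0.png"); cal=cams.get_calibration("top")
hsv=cv2.cvtColor(im,cv2.COLOR_BGR2HSV)
m=((hsv[...,0]>15)&(hsv[...,0]<40)&(hsv[...,1]>50)&(hsv[...,2]>120)).astype(np.uint8); m[:,:200]=0;m[:,370:]=0
rows=np.arange(170,225)
L=[at(cal,(np.where(m[v])[0].min()-.5,v),.009)[:2] for v in rows if m[v].any()]
R=[at(cal,(np.where(m[v])[0].max()+.5,v),.009)[:2] for v in rows if m[v].any()]
F=[at(cal,(u,np.where(m[:,u])[0].max()+.5),.005)[:2] for u in range(228,338)]
def fit(P):
    return cv2.fitLine(np.array(P,np.float32),cv2.DIST_HUBER,0,.001,.001).ravel()
for n,P in(("L",L),("R",R),("F",F)):
    l=fit(P); print(n,l.round(4),np.degrees(np.arctan2(l[1],l[0])).round(2))
# objects
def obj(name,u0,u1,v0,v1,z,bright):
    g=im[v0:v1,u0:u1].max(2); _,b=cv2.threshold(g,0 if bright==0 else bright,255,cv2.THRESH_BINARY|(cv2.THRESH_OTSU if bright==0 else 0))
    c=max(cv2.findContours(b,0,2)[0],key=cv2.contourArea)
    P=np.array([at(cal,(p[0][0]+u0,p[0][1]+v0),z)[:2]*1000 for p in c],np.float32)
    q=cv2.minAreaRect(P); print(name,np.round(q[0],1),np.round(q[1],1),round(q[2],1), cv2.boxPoints(q).round().tolist())
obj("strip",395,440,250,280,.015,110)
obj("relaycase",398,425,188,215,.046,130)
obj("sink",125,160,195,235,.014,100)
obj("adapter",135,170,143,180,.03,60)
E
python3 m.py
```

```text
L [0.9963 0.0861 0.5558 0.1157] 4.94
R [ 0.9952  0.0983  0.5807 -0.1845] 5.64
F [ 0.0997 -0.995   0.4867 -0.0938] -84.28
strip [ 423.6 -376.4] [76.8 18.6] 76.0 [[405.0, -411.0], [423.0, -416.0], [442.0, -341.0], [424.0, -337.0]]
relaycase [ 577.7 -347.1] [35.1 30.1] 80.0 [[560.0, -362.0], [589.0, -367.0], [596.0, -332.0], [566.0, -327.0]]
sink [490.6 307.5] [65.4 44.7] 19.5 [[452.0, 318.0], [467.0, 276.0], [529.0, 297.0], [514.0, 339.0]]
adapter [631.9 308.1] [69.7 58.5] 82.3 [[598.0, 278.0], [656.0, 270.0], [666.0, 339.0], [608.0, 347.0]]
```

>>> play_rows:
  targets:
    - [[50, 38, 0, 0, 0, 0], [100, 76, 0, 0, 0, 0], [150, 114, 0, 0, 0, 0], [190, 150, 0, 0, 0, 0], [220, 185, 0, 0, 0, 0], [245, 220, 0, 0, 0, 0], [260, 255, 0, 0, 0, 0], [260, 255, 0, 0, 0, 0]]
  fingers: 1

```text
clock: 2.3
eef_pos: [0.4333, -0.3947, 0.2316]
ee_rot: [-3.142, -0.001, 0.259]
contact_force: [1.0, -1.1, 0.3]
finger_gap: 0.998
grip_force: 0.0
```

>>> play_rows:
  targets:
    - [[36, 12, -10, 0, 0, 8.2], [72, 25, -20, 0, 0, 16.4], [108, 37, -30, 0, 0, 24.6], [142, 49, -40, 0, 0, 32.8], [142, 49, -50, 0, 0, 41], [142, 49, -60, 0, 0, 49.2], [142, 49, -70, 0, 0, 57.4], [142, 49, -70, 0, 0, 65]]

```text
clock: 3.1
eef_pos: [0.5729, -0.3489, 0.1595]
ee_rot: [-3.139, -0.001, 1.397]
contact_force: [-0.0, 0.4, 0.1]
finger_gap: 0.997
grip_force: 0.0
```

```bash
cat > w.py <<'E'
from h import *
import sys
# usage: w.py pic target z
n,t,z=sys.argv[1],sys.argv[2],float(sys.argv[3])
cal=cams.get_calibration("wrist"); im=cams.camera("wrist"); save(f"pics/{n}.png",im)
o=r.get_obs(); print("tcp",np.round(o["eef_pos"],4),np.degrees(o["ee_rot"]).round(1),"j",np.round(o["joints"],2),"cam",np.round(np.array(cal["pose"])[:3,3],3),o["clock"])
for fn in("find_in","mark_of"):
    print(fn,[(np.round(x["uv"]).tolist(),round(x["score"],2),(at(cal,x["uv"],z)[:2]*1000).round(1).tolist(),(at(cal,x["uv"],0)[:2]*1000).round(1).tolist()) for x in getattr(cams,fn)("wrist",t)[:2]])
np.save(f"pics/{n}.npy",np.array([cal["pose"],np.diag([cal["fov_y"],cal["cx"],cal["cy"],1])]))
E
python3 w.py w1 relay .046
```

```text
tcp [ 0.5731 -0.3491  0.1603] [-179.9   -0.    80.5] j [-0.59  0.14  1.54 -0.    1.47 -0.42] cam [ 0.586 -0.268  0.302] 3.15
find_in [([284.0, 188.0], 0.88, [579.5, -336.3], [578.3, -348.5])]
mark_of [([282.0, 188.0], 0.82, [578.3, -335.9], [576.8, -348.1]), ([140.0, 243.0], 0.38, [446.4, -363.9], [421.2, -381.1])]
```

View pics/w1.png

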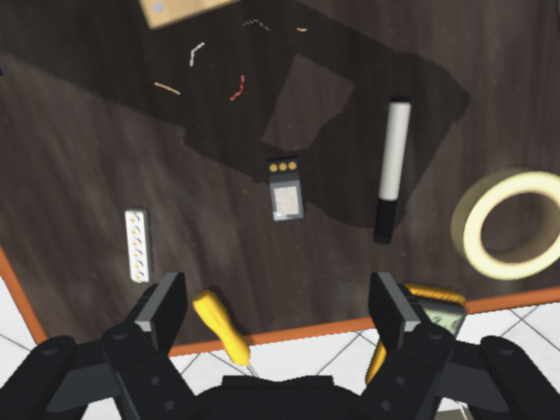

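```bash
cat > p.py <<'E'
from h import *
import sys,json
# p.py pic z u,v u,v ...
a=np.load(f"pics/{sys.argv[1]}.npy"); cal=dict(pose=a[0],fov_y=a[1][0,0],cx=a[1][1,1],cy=a[1][2,2])
P=[at(cal,tuple(map(float,s.split(","))),float(sys.argv[2]))[:2]*1000 for s in sys.argv[3:]]
print(np.round(P,1).tolist(),"mean",np.mean(P,0).round(1))
for i in range(len(P)):
    d=P[(i+1)%len(P)]-P[i]; print(round(float(np.hypot(*d)),1),round(float(np.degrees(np.arctan2(d[1],d[0])))%180,1))
E
python3 - <<'E'
import cv2
a=cv2.imread("pics/w1.png")[140:240,235:335]; cv2.imwrite("pics/w1c.png",cv2.resize(a,(600,600),interpolation=cv2.INTER_CUBIC))
E
python3 p.py w1 .046 271,181 298,178 302,216 275,221; python3 p.py w1 .016 268,160 296,157; python3 p.py w1 .015 125,210 145,208 149,280 130,282
```

```text
[[570.0, -328.5], [592.3, -329.8], [590.6, -363.1], [567.1, -363.7]] mean [ 580.  -346.3]
22.3 176.6
33.4 87.1
23.5 1.3
35.3 85.3
[[568.9, -316.0], [594.1, -317.7]] mean [ 581.5 -316.9]
25.3 176.2
25.3 176.2
[[426.1, -339.7], [445.5, -341.0], [425.8, -416.8], [405.8, -415.8]] mean [ 425.8 -378.3]
19.4 176.0
78.3 75.4
20.1 176.9
78.7 75.0
```

View pics/w1c.png

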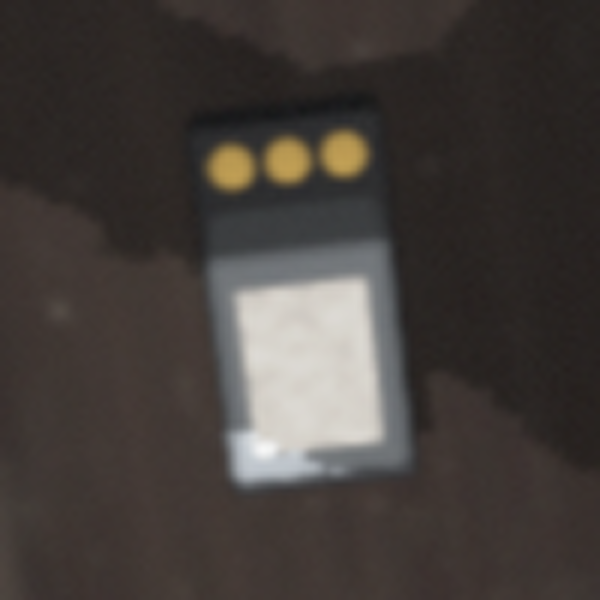

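>>> play_rows:
  targets:
    - [[4, 1.5, -35, 0, 0, 5], [8, 3, -70, 0, 0, 5], [8, 3, -105, 0, 0, 5], [8, 3, -125, 0, 0, 5], [8, 3, -138, 0, 0, 5], [8, 3, -141, 0, 0, 5], [8, 3, -141, 0, 0, 5]]

```text
clock: 3.95
eef_pos: [0.5817, -0.3462, 0.021]
ee_rot: [3.141, 0.0, 1.477]
contact_force: [0.8, 0.6, -0.5]
finger_gap: 0.999
grip_force: 0.0
```

>>> play_rows:
  targets:
    - [[0, 0, 0, 0, 0, 0], [0, 0, 0, 0, 0, 0], [0, 0, 0, 0, 0, 0], [0, 0, 0, 0, 0, 0], [0, 0, 0, 0, 0, 0], [0, 0, 0, 0, 0, 0], [0, 0, 0, 0, 0, 0]]
  fingers: 0

```text
clock: 4.65
eef_pos: [0.5817, -0.3461, 0.021]
ee_rot: [3.141, 0.0, 1.478]
contact_force: [-0.2, 0.1, 5.5]
finger_gap: 0.291
grip_force: 60.3
```

>>> play_rows:
  targets:
    - [[0, 0, 30, 0, 0, 0], [0, 0, 70, 0, 0, 0], [-5, 25, 105, 0, 0, -7], [-10, 60, 110, 0, 0, -15], [-15, 105, 110, 0, 0, -23], [-20, 150, 110, 0, 0, -31], [-26, 195, 110, 0, 0, -39], [-32, 240, 110, 0, 0, -47]]

```text
clock: 5.45
eef_pos: [0.5487, -0.1042, 0.1301]
ee_rot: [-3.141, 0.0, 0.652]
contact_force: [0.5, -0.2, -0.6]
finger_gap: 0.29
grip_force: 59.5
```

>>> play_rows:
  targets:
    - [[-6, 45, 0, 0, 0, -8], [-12, 90, 0, 0, 0, -16], [-18, 130, 0, 0, 0, -24], [-22, 158, 0, 0, 0, -32], [-24, 170, 0, 0, 0, -32], [-24, 173, -20, 0, 0, -32], [-24, 173, -40, 0, 0, -32], [-24, 173, -40, 0, 0, -32]]

```text
clock: 6.25
eef_pos: [0.5242, 0.0667, 0.0876]
ee_rot: [3.142, 0.004, 0.103]
contact_force: [-0.4, 0.3, -1.3]
finger_gap: 0.294
grip_force: 59.4
```

```bash
python3 w.py w2 controller .009
```

```text
tcp [0.5249 0.0666 0.0894] [1.8e+02 1.0e-01 5.8e+00] j [ 0.08 -0.13  1.92 -0.    1.35  1.55] cam [0.606 0.074 0.23 ] 6.3
find_in [([276.0, 75.0], 0.6, [620.6, 76.4], [621.2, 76.5])]
mark_of [([276.0, 63.0], 0.97, [627.8, 77.5], [628.7, 77.7])]
```

View pics/w2.png

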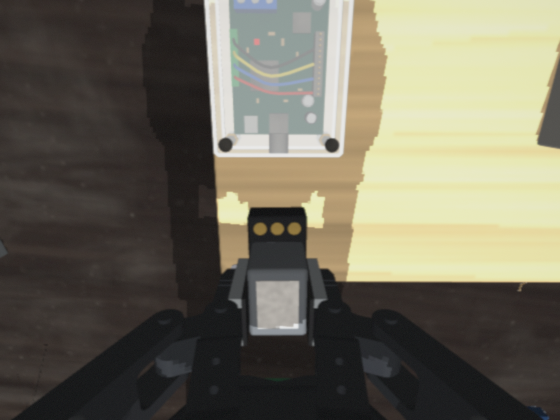

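>>> play_rows:
  targets:
    - [[0, 0, -25, 0, 0, 0], [0, 0, -45, 0, 0, 0], [0, 0, -55, 0, 0, 0], [0, 0, -60, 0, 0, 0], [0, 0, -61, 0, 0, 0], [0, 0, -61, 0, 0, 0]]

```text
clock: 7.0
eef_pos: [0.5259, 0.0671, 0.0302]
ee_rot: [3.142, -0.001, 0.1]
contact_force: [-0.1, 0.1, -0.2]
finger_gap: 0.292
grip_force: 59.5
```

>>> play_rows:
  targets:
    - [[0, 0, 0, 0, 0, 0], [0, 0, 0, 0, 0, 0], [0, 0, 0, 0, 0, 0], [0, 0, 0, 0, 0, 0], [0, 0, 0, 0, 0, 0], [0, 0, 30, 0, 0, 0], [0, 0, 70, 0, 0, 0], [0, 0, 110, 0, 0, 0]]
  fingers: 1

```text
clock: 7.8
eef_pos: [0.525, 0.0671, 0.1404]
ee_rot: [-3.142, 0.001, 0.1]
contact_force: [-0.2, 0.4, 0.5]
finger_gap: 1.0
grip_force: 0.0
```

>>> play_rows:
  targets:
    - [[-5, 40, 0, 0, 0, 2], [-10, 80, 0, 0, 0, 4], [-15, 120, 0, 0, 0, 6], [-20, 160, 0, 0, 0, 8], [-25, 200, 10, 0, 0, 10], [-30, 230, 20, 0, 0, 12], [-35, 240, 20, 0, 0, 12], [-35, 240, 20, 0, 0, 12]]

```text
clock: 8.6
eef_pos: [0.4898, 0.308, 0.159]
ee_rot: [3.142, 0.0, 0.31]
contact_force: [0.1, -0.2, 0.4]
finger_gap: 1.002
grip_force: 0.0
```

```bash
python3 w.py w3 heat_sink .007;python3 w.py w3 adapter .015
python3 - <<'E'
from h import *
cams.camera("top"); cal=cams.get_calibration("top")
print(cams.mark_of("top","relay")[:2],at(cal,cams.mark_of("top","relay")[0]["uv"],.009))
E
```

```text
tcp [0.4902 0.307  0.1588] [180.    0.   17.7] j [ 0.52 -0.07  1.74 -0.    1.46  1.78] cam [0.568 0.333 0.302] 8.65
find_in [([279.0, 187.0], 0.65, [493.9, 307.1], [492.2, 306.5])]
mark_of [([278.0, 188.0], 0.79, [492.8, 307.1], [491.0, 306.5])]
tcp [0.4906 0.3059 0.1589] [180.    0.   17.6] j [ 0.51 -0.07  1.74 -0.    1.46  1.78] cam [0.569 0.33  0.301] 8.8
find_in [([346.0, 35.0], 0.7, [632.6, 292.9], [636.0, 290.9])]
mark_of [([340.0, 40.0], 0.78, [627.7, 296.2], [630.8, 294.4])]
[{'uv': [237.2, 211.6], 'score': 0.67}] [0.5213693  0.07124851 0.009     ]
```

View pics/w3.png

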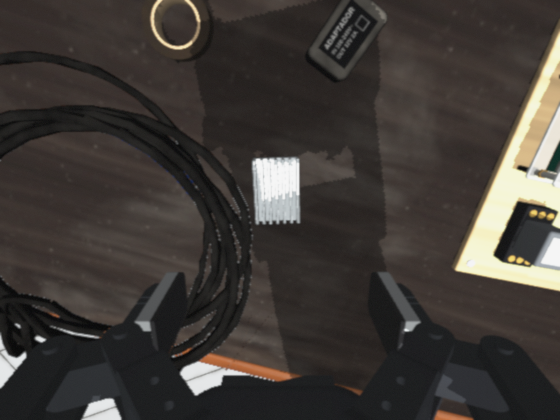

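```bash
python3 - <<'E'
import cv2
a=cv2.imread("pics/w3.png")[130:250,190:340]; cv2.imwrite("pics/w3c.png",cv2.resize(a,(750,600),interpolation=cv2.INTER_CUBIC))
E
python3 p.py w3 .012 252,158 298,157 300,223 256,224; python3 p.py w3 .005 200,160 225,180
```

```text
[[514.6, 337.2], [528.2, 297.7], [468.0, 275.1], [454.1, 315.5]] mean [491.2 306.4]
41.7 108.9
64.3 20.6
42.8 109.0
64.3 19.7
[[496.8, 383.0], [485.4, 355.9]] mean [491.1 369.5]
29.3 67.1
29.3 67.1
```

View pics/w3c.png

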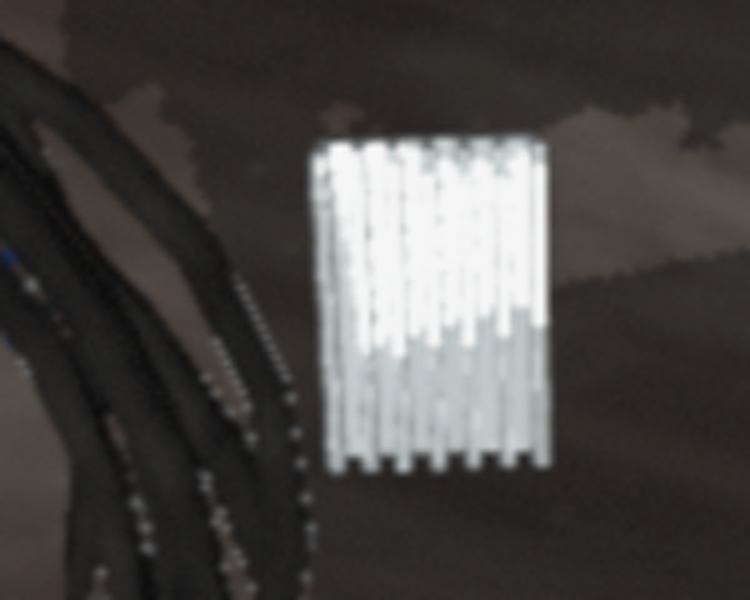

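>>> play_rows:
  targets:
    - [[0.2, 0, -8, 0, 0, 8.5], [0.4, 0, -16, 0, 0, 17], [0.6, -0.2, -24, 0, 0, 25.5], [0.8, -0.3, -32, 0, 0, 34], [1, -0.5, -40, 0, 0, 42.5], [1, -0.5, -48, 0, 0, 51], [1, -0.5, -56, 0, 0, 59.5], [1, -0.5, -64, 0, 0, 68]]

```text
clock: 9.85
eef_pos: [0.4915, 0.3064, 0.095]
ee_rot: [3.142, -0.0, 1.502]
contact_force: [-0.6, 0.3, -0.3]
finger_gap: 0.997
grip_force: 0.0
```

>>> play_rows:
  targets:
    - [[0, 0, -5, 0, 0, 8.3], [0, 0, -10, 0, 0, 16.6], [0, 0, -30, 0, 0, 24.3], [0, 0, -60, 0, 0, 24.3], [0, 0, -80, 0, 0, 24.3], [0, 0, -92, 0, 0, 24.3], [0, 0, -98, 0, 0, 24.3], [0, 0, -98, 0, 0, 24.3]]

```text
clock: 10.65
eef_pos: [0.4915, 0.3065, -0.0029]
ee_rot: [-3.141, 0.0, 1.92]
contact_force: [0.6, 0.0, 0.8]
finger_gap: 1.003
grip_force: 0.0
```

>>> play_rows:
  targets:
    - [[0, 0, 0, 0, 0, 0], [0, 0, 0, 0, 0, 0], [0, 0, 0, 0, 0, 0], [0, 0, 0, 0, 0, 0], [0, 0, 0, 0, 0, 0]]
  fingers: 0

```text
clock: 11.15
eef_pos: [0.4921, 0.307, -0.0011]
ee_rot: [3.14, -0.0, 1.92]
contact_force: [-0.7, -0.5, 6.5]
finger_gap: 0.708
grip_force: 65.5
```

>>> play_rows:
  targets:
    - [[0, 0, 25, 0, 0, 0], [0, 0, 60, 0, 0, 0], [2, -10, 100, 0, 0, -1], [6, -45, 130, 0, 0, -3], [12, -90, 130, 0, 0, -5], [18, -135, 130, 0, 0, -7], [24, -180, 130, 0, 0, -9], [30, -225, 130, 0, 0, -10]]

```text
clock: 11.95
eef_pos: [0.5215, 0.0799, 0.1283]
ee_rot: [3.14, 0.0, 1.744]
contact_force: [0.9, 0.2, -0.5]
finger_gap: 0.701
grip_force: 65.3
```

>>> play_rows:
  targets:
    - [[6, -45, 0, 0, 0, -1], [12, -90, 0, 0, 0, -2], [17, -135, 0, 0, 0, -3], [22, -175, 0, 0, 0, -4], [24.5, -205, -10, 0, 0, -4.5], [24.5, -220, -30, 0, 0, -4.5], [24.5, -224, -50, 0, 0, -4.5], [24.5, -224, -50, 0, 0, -4.5]]

```text
clock: 12.75
eef_pos: [0.5448, -0.1428, 0.0753]
ee_rot: [-3.139, -0.001, 1.666]
contact_force: [-0.5, 0.6, -0.7]
finger_gap: 0.702
grip_force: 65.2
```

```bash
python3 w.py w4 breaker .009
```

```text
tcp [ 0.5455 -0.1424  0.077 ] [-179.9   -0.    95.5] j [-0.3  -0.04  1.86  0.    1.33 -0.4 ] cam [ 0.536 -0.061  0.218] 12.8
find_in [([436.0, 237.0], 0.85, [656.3, -141.7], [661.5, -145.2])]
mark_of [([430.0, 229.0], 0.72, [650.5, -136.0], [655.4, -139.2])]
```

View pics/w4.png

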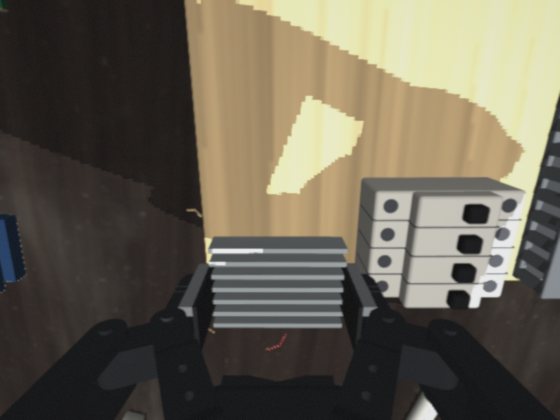

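>>> play_rows:
  targets:
    - [[0, -1, -25, 0, 0, 0], [0, -1, -45, 0, 0, 0], [0, -1, -58, 0, 0, 0], [0, -1, -65, 0, 0, 0], [0, -1, -68, 0, 0, 0], [0, -1, -68, 0, 0, 0]]

```text
clock: 13.5
eef_pos: [0.5462, -0.1433, 0.0098]
ee_rot: [3.141, 0.0, 1.667]
contact_force: [-0.1, -0.6, -0.8]
finger_gap: 0.702
grip_force: 65.3
```

>>> play_rows:
  targets:
    - [[0, 0, 0, 0, 0, 0], [0, 0, 0, 0, 0, 0], [0, 0, 0, 0, 0, 0], [0, 0, 15, 0, 0, 0], [0, 0, 40, 0, 0, 0], [0, 0, 80, 0, 0, 0], [0, 0, 115, 0, 0, 0]]
  fingers: 0.8

```text
clock: 14.2
eef_pos: [0.5459, -0.1434, 0.1273]
ee_rot: [3.141, 0.0, 1.667]
contact_force: [-0.1, -1.0, 0.6]
finger_gap: 0.796
grip_force: 0.0
```

```bash
python3 w.py w5 heat_sink .016
python3 - <<'E'
from h import *
cams.camera("top"); cal=cams.get_calibration("top")
for t,z in(("heat_sink",.009),("relay",.009),("breaker",.009)): print(t,[(x["score"],at(cal,x["uv"],z).round(4)) for x in cams.mark_of("top",t)[:2]])
E
```

```text
tcp [ 0.5479 -0.144   0.1337] [179.6   0.2  95.5] j [-0.3  -0.08  1.8  -0.    1.41 -0.4 ] cam [ 0.537 -0.062  0.27 ] 14.25
find_in [([280.0, 202.0], 0.69, [546.6, -141.2], [547.2, -146.2])]
mark_of [([276.0, 200.0], 0.88, [542.9, -139.1], [543.3, -144.0])]
heat_sink [(0.6, array([ 0.545 , -0.1431,  0.009 ]))]
relay [(0.71, array([0.5186, 0.0677, 0.009 ]))]
breaker [(0.46, array([ 0.6483, -0.1343,  0.009 ]))]
```

View pics/w5.png

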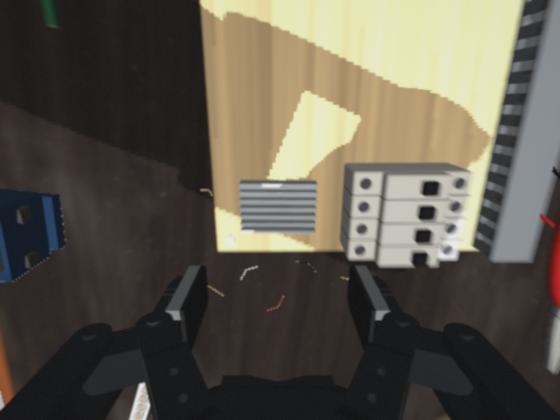

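>>> play_rows:
  targets:
    - [[-20, -40, 0, 0, 0, -3.5], [-40, -80, 0, 0, 0, -7], [-60, -120, 0, 0, 0, -10.5], [-80, -160, 0, 0, 0, -14], [-100, -198, -15, 0, 0, -17.5], [-116, -226, -35, 0, 0, -20], [-121, -235, -60, 0, 0, -20], [-121, -235, -75, 0, 0, -20]]
  fingers: 0.55

```text
clock: 15.35
eef_pos: [0.4233, -0.3787, 0.0465]
ee_rot: [-3.139, -0.002, 1.316]
contact_force: [-0.5, 1.0, -0.1]
finger_gap: 0.556
grip_force: 0.0
```

```bash
python3 w.py w6 terminal_strip .015
```

```text
tcp [ 0.4233 -0.3773  0.0446] [-179.7   -0.2   75.4] j [-0.77  0.    1.87  0.    1.27 -0.52] cam [ 0.443 -0.3    0.189] 15.4
find_in [([278.0, 234.0], 0.95, [424.8, -371.6], [423.2, -377.8])]
mark_of [([276.0, 237.0], 0.59, [423.1, -373.2], [421.4, -379.6])]
```

View pics/w6.png

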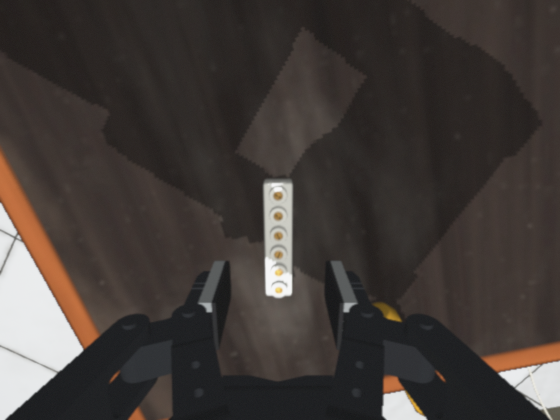

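>>> play_rows:
  targets:
    - [[0, 2, -20, 0, 0, 0], [0, 2, -35, 0, 0, 0], [0, 2, -44, 0, 0, 0], [0, 2, -47, 0, 0, 0], [0, 2, -47, 0, 0, 0]]

```text
clock: 16.0
eef_pos: [0.4251, -0.3763, 0.0023]
ee_rot: [-3.141, -0.0, 1.318]
contact_force: [0.7, 1.0, 0.6]
finger_gap: 0.549
grip_force: 0.0
```

>>> play_rows:
  targets:
    - [[0, 0, 0, 0, 0, 0], [0, 0, 0, 0, 0, 0], [0, 0, 0, 0, 0, 0], [0, 0, 0, 0, 0, 0], [0, 0, 0, 0, 0, 0], [0, 0, 0, 0, 0, 0]]
  fingers: 0

```text
clock: 16.6
eef_pos: [0.4253, -0.3768, 0.0032]
ee_rot: [3.14, 0.001, 1.318]
contact_force: [-0.8, 0.7, 6.4]
finger_gap: 0.176
grip_force: 59.6
```

>>> play_rows:
  targets:
    - [[0, 0, 40, 0, 0, 0], [0, 0, 85, 0, 0, -7], [10, 18, 125, 0, 0, -15], [30, 50, 130, 0, 0, -23], [52, 88, 130, 0, 0, -31], [76, 128, 130, 0, 0, -39], [100, 168, 130, 0, 0, -47], [124, 208, 130, 0, 0, -55]]

```text
clock: 17.4
eef_pos: [0.5489, -0.168, 0.1327]
ee_rot: [3.141, -0.001, 0.356]
contact_force: [0.8, -1.0, 0.1]
finger_gap: 0.178
grip_force: 58.9
```

>>> play_rows:
  targets:
    - [[24, 40, 0, 0, 0, -8], [48, 80, 0, 0, 0, -15], [68, 113, 0, 0, 0, -15], [80, 133, 0, 0, 0, -15], [84.5, 140, -20, 0, 0, -15], [84.5, 140, -40, 0, 0, -15], [84.5, 140, -60, 0, 0, -15], [84.5, 140, -60, 0, 0, -15]]

```text
clock: 18.2
eef_pos: [0.6314, -0.0294, 0.0695]
ee_rot: [-3.141, 0.004, 0.101]
contact_force: [0.3, -0.4, 0.0]
finger_gap: 0.176
grip_force: 58.9
```

```bash
python3 w.py w7 terminal_strip .07
```

```text
tcp [ 0.6322 -0.0296  0.0715] [-1.8e+02  1.0e-01  5.8e+00] j [-0.09  0.11  1.71 -0.    1.32  1.38] cam [ 0.713 -0.022  0.212] 18.25
find_in [([280.0, 274.0], 0.91, [630.3, -31.7], [589.3, -36.6]), ([432.0, 325.0], 0.7, [607.9, -116.0], [555.8, -162.4])]
mark_of [([275.0, 273.0], 0.95, [630.9, -29.1], [590.1, -32.6])]
```

View pics/w7.png

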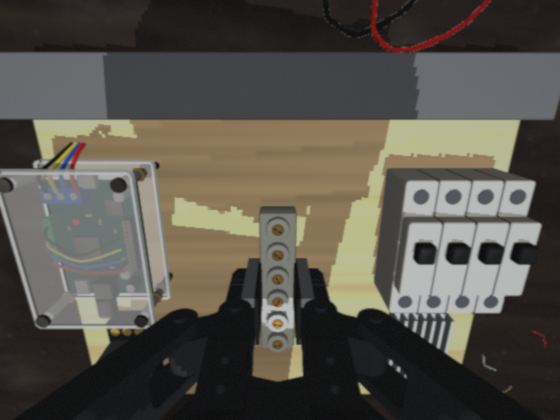

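>>> play_rows:
  targets:
    - [[0, 1, -25, 0, 0, 0], [0, 1, -45, 0, 0, 0], [0, 1, -55, 0, 0, 0], [0, 1, -59, 0, 0, 0], [0, 1, -60.5, 0, 0, 0], [0, 1, -60.5, 0, 0, 0]]

```text
clock: 18.95
eef_pos: [0.6332, -0.0287, 0.0128]
ee_rot: [3.141, -0.001, 0.1]
contact_force: [-0.3, -0.1, -1.0]
finger_gap: 0.172
grip_force: 58.9
```

>>> play_rows:
  targets:
    - [[0, 0, 0, 0, 0, 0], [0, 0, 0, 0, 0, 0], [0, 0, 0, 0, 0, 0], [0, 0, 0, 0, 0, 0], [0, 0, 20, 0, 0, 0], [0, 0, 60, 0, 0, 0], [0, 0, 100, 0, 0, 0], [0, 0, 140, 0, 0, 0]]
  fingers: 0.5

```text
clock: 19.75
eef_pos: [0.6325, -0.0286, 0.1534]
ee_rot: [-3.142, 0.0, 0.1]
contact_force: [0.5, 0.3, 0.3]
finger_gap: 0.502
grip_force: 0.0
```

>>> play_rows:
  targets:
    - [[0, 40, 0, 0, 0, -5], [0, 80, 0, 0, 0, -10], [0, 120, 0, 0, 0, -15], [0, 165, 0, 0, 0, -20], [0, 210, 0, 0, 0, -25], [0, 255, 0, 0, 0, -30], [0, 295, 0, 0, 0, -35], [0, 322, 0, 0, 0, -35]]
  fingers: 1

```text
clock: 20.55
eef_pos: [0.6323, 0.2961, 0.1517]
ee_rot: [-3.141, 0.0, -0.512]
contact_force: [-0.3, -0.1, -0.4]
finger_gap: 1.003
grip_force: 0.0
```

```bash
python3 w.py w8 adapter .015
```

```text
tcp [0.632  0.2987 0.1516] [-179.9    0.   -29.1] j [0.4  0.2  1.48 0.   1.46 2.48] cam [0.703 0.255 0.294] 20.6
find_in [([280.0, 197.0], 0.69, [629.5, 293.1], [625.5, 295.2])]
mark_of [([279.0, 193.0], 0.58, [633.2, 291.8], [629.4, 293.8])]
```

View pics/w8.png

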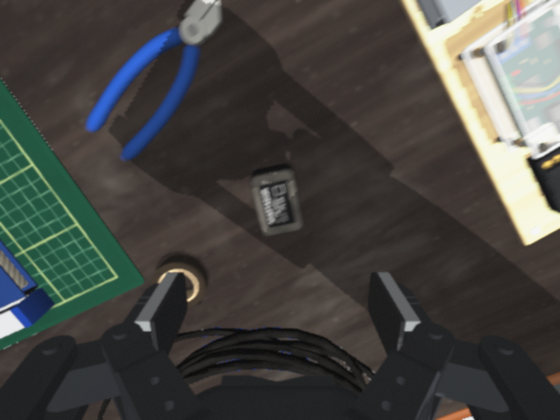

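```bash
python3 - <<'E'
import cv2
a=cv2.imread("pics/w8.png")[150:250,225:325]; a=cv2.convertScaleAbs(a,alpha=2); cv2.imwrite("pics/w8c.png",cv2.resize(a,(600,600),interpolation=cv2.INTER_CUBIC))
E
python3 p.py w8 .03 252,175 290,169 302,226 264,236
```

```text
[[662.2, 302.0], [651.0, 271.6], [600.7, 286.9], [608.9, 321.3]] mean [630.7 295.5]
32.4 69.8
52.6 163.1
35.3 76.6
56.7 160.2
```

View pics/w8c.png

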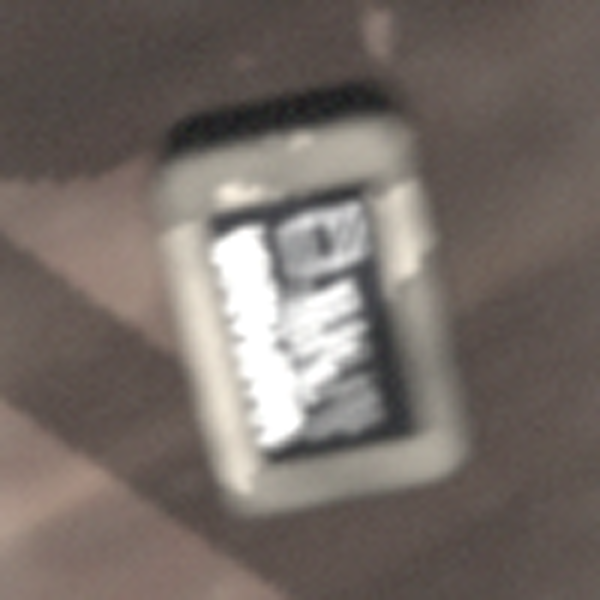

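>>> play_rows:
  targets:
    - [[-2.5, 0.5, -35, 0, 0, 6], [-2.5, 0.5, -70, 0, 0, 10.5], [-2.5, 0.5, -105, 0, 0, 10.5], [-2.5, 0.5, -130, 0, 0, 10.5], [-2.5, 0.5, -142, 0, 0, 10.5], [-2.5, 0.5, -145.5, 0, 0, 10.5], [-2.5, 0.5, -145.5, 0, 0, 10.5]]

```text
clock: 21.4
eef_pos: [0.6307, 0.2936, 0.0071]
ee_rot: [-3.141, -0.001, -0.328]
contact_force: [-0.0, 0.1, 0.3]
finger_gap: 1.0
grip_force: 0.0
```

>>> play_rows:
  targets:
    - [[0, 0, 0, 0, 0, 0], [0, 0, 0, 0, 0, 0], [0, 0, 0, 0, 0, 0], [0, 0, 0, 0, 0, 0], [0, 0, 0, 0, 0, 0], [0, 0, 0, 0, 0, 0]]
  fingers: 0

```text
clock: 22.0
eef_pos: [0.6307, 0.2941, 0.0074]
ee_rot: [-3.141, -0.001, -0.327]
contact_force: [-1.9, -0.3, 7.0]
finger_gap: 0.431
grip_force: 61.6
```

>>> play_rows:
  targets:
    - [[0, 0, 40, 0, 0, 0], [0, 0, 85, 0, 0, 0], [-4, -18, 120, 0, 0, 4], [-12, -60, 130, 0, 0, 8], [-20, -105, 130, 0, 0, 12], [-28, -150, 130, 0, 0, 16], [-36, -195, 130, 0, 0, 20], [-44, -240, 130, 0, 0, 24.2]]

```text
clock: 22.8
eef_pos: [0.5855, 0.0523, 0.1364]
ee_rot: [3.142, -0.0, 0.098]
contact_force: [0.8, -0.7, -1.1]
finger_gap: 0.434
grip_force: 60.7
```

>>> play_rows:
  targets:
    - [[-10, -45, 0, 0, 0, 0], [-20, -90, 0, 0, 0, 0], [-30, -135, 0, 0, 0, 0], [-37, -170, 0, 0, 0, 0], [-41, -190, -10, 0, 0, 0], [-41, -198, -30, 0, 0, 0], [-41, -198, -50, 0, 0, 0], [-41, -198, -60, 0, 0, 0]]

```text
clock: 23.6
eef_pos: [0.5445, -0.1442, 0.0746]
ee_rot: [-3.141, 0.002, 0.095]
contact_force: [0.3, -0.7, -1.3]
finger_gap: 0.432
grip_force: 60.8
```

```bash
python3 w.py w9 adapter .05
python3 - <<'E'
from h import *
cal=cams.get_calibration("wrist")
for t in("heat_sink",): print(t,[(x["uv"],x["score"],at(cal,x["uv"],.009).round(4)) for x in cams.mark_of("wrist",t)[:2]])
E
```

```text
tcp [ 0.5442 -0.1438  0.0736] [-179.9    0.2    5.4] j [-0.3  -0.04  1.86  0.    1.32  1.17] cam [ 0.626 -0.137  0.217] 23.65
find_in [([278.0, 284.0], 0.67, [522.0, -147.6], [490.9, -150.7])]
mark_of [([277.0, 267.0], 0.85, [533.5, -145.9], [505.8, -148.5])]
heat_sink [([274.9, 221.8], 0.85, array([ 0.5462, -0.1429,  0.009 ]))]
```

View pics/w9.png

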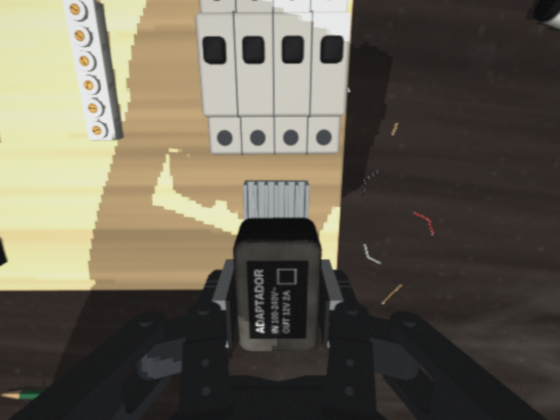

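```bash
python3 p.py w9 .096 278,238 278,350; python3 p.py w9 .066 278,219;python3 p.py w9 .096 236,300 320,300; python3 p.py w9 .023 243,182 308,182
```

```text
[[572.6, -142.6], [515.2, -148.1]] mean [ 543.9 -145.4]
57.6 5.5
57.6 5.5
[[569.7, -143.0]] mean [ 569.7 -143. ]
0.0 0.0
[[540.9, -127.0], [544.5, -164.0]] mean [ 542.7 -145.5]
37.3 95.5
37.3 95.5
[[576.1, -120.5], [579.9, -160.9]] mean [ 578.  -140.7]
40.6 95.4
40.6 95.4
```

>>> play_rows:
  targets:
    - [[1, 1, -15, 0, 0, 0], [2, 1.5, -30, 0, 0, 0], [2, 1.5, -40, 0, 0, 0], [2, 1.5, -44, 0, 0, 0], [2, 1.5, -46, 0, 0, 0], [2, 1.5, -46.5, 0, 0, 0], [2, 1.5, -46.5, 0, 0, 0]]

```text
clock: 24.5
eef_pos: [0.5474, -0.1427, 0.0303]
ee_rot: [3.142, -0.0, 0.095]
contact_force: [-2.4, 1.2, 4.9]
finger_gap: 0.432
grip_force: 61.3
```

>>> play_rows:
  targets:
    - [[0, 0, 0, 0, 0, 0], [0, 0, 0, 0, 0, 0], [0, 0, 0, 0, 0, 0], [0, 0, 0, 0, 0, 0], [0, 0, 20, 0, 0, 0], [0, 0, 55, 0, 0, 0], [0, 0, 100, 0, 0, 0], [0, 0, 130, 0, 0, 0]]
  fingers: 0.8

```text
clock: 25.3
eef_pos: [0.5476, -0.1427, 0.1629]
ee_rot: [3.141, -0.002, 0.095]
contact_force: [0.2, 0.4, 0.2]
finger_gap: 0.803
grip_force: 0.0
```

```bash
python3 w.py w10 adapter .023
python3 - <<'E'
from h import *
c=np.cos(.096);s=np.sin(.096);B=np.array([[c,s],[-s,c]])
for cam in("wrist","top"):
  cams.camera(cam); cal=cams.get_calibration(cam)
  for t,z in(("adapter",.023),("heat_sink",.009),("relay",.009),("terminal_strip",.009),("controller",.009),("breaker",.009)): print(cam,t,[(round(x["score"],2),(B@(at(cal,x["uv"],z)[:2]-[.6112,-.0303])*1000).round(1)) for x in cams.mark_of(cam,t)[:2]])
E
```

```text
tcp [ 0.5489 -0.1431  0.1676] [179.8  -0.4   5.5] j [-0.3  -0.1   1.76  0.    1.47  1.18] cam [ 0.629 -0.136  0.306] 25.35
find_in [([279.0, 201.0], 0.88, [541.7, -146.0], [534.7, -146.9])]
mark_of [([278.0, 194.0], 0.71, [548.2, -144.0], [541.7, -144.7])]
wrist adapter [(0.82, array([ -77.3, -107.4]))]
wrist heat_sink []
wrist relay [(0.89, array([-76.1, 103.8]))]
wrist terminal_strip [(0.69, array([15. , -1.5]))]
wrist controller [(0.56, array([ 26.4, 102.2]))]
wrist breaker [(0.9, array([  25.2, -107. ]))]
top adapter [(0.6, array([ -72.6, -112.1]))]
top heat_sink []
top relay [(0.75, array([-80.5, 104.4]))]
top terminal_strip [(0.58, array([15. , -2.8]))]
top controller []
top breaker [(0.42, array([  31.6, -102.1]))]
```

```bash
python3 -c "
from cell import r
print(r.job_done())"
```

```text
the job is handed in; nothing more can be done
None
```

The job is handed in at about 26 s of the 106 s allowed: the relay, heat sink, adapter on the heat sink and terminal strip are all placed and released, and my last camera measurements put them within the limits, though I got no verdict back and the now-covered heat sink was last measured before the adapter went on.

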